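# Close up the heat-sink row on the loading rail and shut the gate

### The arm

A 6-joint arm with a two-finger parallel gripper is mounted at the origin on a cart in front of the work surface, level with it; the furniture and walls round the work are solid. World frame = base frame: x ahead of the robot, y to its left, z up, the work surface at z = 0. Lengths are in mm, angles in rad, forces in N, time in s.
With the tool pointing down it reaches from about 300 to 775 mm from the base axis. Payload 14.6 kg.
Tool frame: the origin (TCP) lies between the finger pads; the fingertips stand 8 mm ahead of it and the grasp point (between the pads) lies 11 mm behind it; z points along the fingers, y is the direction in which the jaws open and shut (so a half turn about z gives the same grasp; the last joint's range is limited). The gripper opens to 94 mm and grips with 3 to 60 N. Pads are 16 mm wide; open, the fingers measure 119 mm over their backs; the gripper's body (75 mm by 177 mm) begins 78 mm behind the grasp point.
Start: joints at [1.131, 0.3, 1.521, -0, 1.321, -0.067], TCP at [200.32, 512.212, 213.446] pointing down, gripper open.
Joint ranges: [-3.03, 3.03], [-0.79, 2.21], [0.23, 2.52], [-1.04, 4.18], [0, 3.07], [-2.55, 2.55]. Speed limits (rad/s): [2.22, 2.22, 2.57, 3.14, 3.14, 3.14].

### API

Orientations are given as [roll, pitch, yaw] about the fixed x, y, z axes, in that order (R = Rz(yaw) Ry(pitch) Rx(roll)).
In Python, from cell import manip gives the robot as it stands. The module is installed in compiled form; this text tells all that it offers.
- The arm moves only by the tool send_rows, never from a script. Its argument "series" is a list that holds one entry, the list of rows, each a list of 5 numbers: the opening, from 0 (shut) to 1 (fully open), then the shift along the tool's x, y, z in mm, then the turn about the tool's z in degrees. In form: [[[gripper, dx, dy, dz, roll], ...]]. A call has 1 to 10 rows; each row is the pose to reach, as a shift and turn from the pose commanded when the call began, along the tool's axes at that moment; what a row does not reach only later rows make up. A row lasts 1/10 s, in which the tool goes at most 50 mm and 8.59 degrees, less where a joint would pass 70% of its speed; a pose out of reach is approached as far as the arm can. A call with a gripper value outside its range is refused whole. The fingers move at their own pace and stop on an object; "newtons" is the grip in N (left out, the last holds). Time passes only in rows, so rows that repeat a pose let the fingers close. It gives the time, the measured TCP pose, the force and the opening at its end, in the units of the state.
- manip.read_state(): the state, without advancing time (a new reading comes with each control period).
- manip.camera(name): name is "side" or "top" or "wrist"; returns a dict with "img" (384x512x3 uint8, red, green, blue), "vfov" (degrees; the focal length in pixels is half the picture's height over the tangent of half this angle, whatever the lens; pixels are square), "cx", "cy" (the principal point, pixels), "pose" (4x4, takes a point from camera to world coordinates); the wrist camera has in their place "T_tool_cam" (4x4, takes a point from camera to tool coordinates, whose origin is the TCP and whose axes are the flange's). Camera axes: x right, y down, z forward; pixel columns grow to the right and rows downward; lengths in mm; the calibration is good to about 2 mm. A picture is of the moment at which its call begins: read the wrist's pose just before it. There is no depth.
- manip.sign_off(): hands the job in, once; it reports no verdict.
Trained networks look in a picture, given as the dict that the camera call returned (one of the last four; its "shot" number tells which), for a name from the list of things; names that differ only in an ending like _2 or _b are one class to them, and where a whole thing is asked for, a point or a joint stands for the part that bears it (a point fixed in the world has none). Each returns a list of dicts, best first, with "conf" (0 to 1); they miss things now and then, are a little off and sometimes report something else, mostly with a low value. They report only what shows in the picture. A call takes as long as a camera call. They do not tell look-alikes from the thing itself.
- manip.find_in(target, picture): "rect" ([left, top, width, height] in pixels, round what is visible of it).
- manip.silhouettes(target, picture): "pixels" (384x512 bool, what is visible of it) and "rect" ([left, top, width, height] in pixels, round what is visible of it).
The state is a dict: "clock": time; "joints": joint angles; "qd": joint speeds; "effort": joint torques, N m; "eef_pos": TCP position; "eef_rot": TCP orientation; "wrist_force": force on the tool from outside, world axes, zero at the start; "moment": the same for the moment, N m; "finger_gap": finger opening in mm.
Only numpy, scipy, OpenCV 4.12 (cv2) and the standard library are available. Lean on these libraries where they do the work, as an engineer would, in place of code of your own. Each camera call takes 0.05 s, during which the arm holds its last target. There are 200 camera calls.

### The job

Four heat sinks stand in a touching row on the loading rail. Push the last one from behind with your fingertips so that the whole row slides along together, still touching, until the first is fully home against the end stop; then push the red swing gate fully shut across the rail behind the row so that it cannot slide back. Only push: do not grip or lift anything, leave the other things on the bench alone, and finish clear of everything.

Things in the scene. Friction and masses are not known exactly. Their poses are not given: they have to be found in the camera images.
- rail: loading rail fixed on the bench: plate 104 x 372 mm, top at z 8 mm, on which the sinks slide between two black guide bars (tops z 18 mm, inner faces 22 mm off the centre line). Origin on the bench on the centre line; +y runs along the rail from the steel end stop (face at y -150 mm, top z 38 mm) to the open mouth (y +192). z up; y is within 15 degrees of world y.
- stop_face (a point): middle of the end stop's face, on the rail's centre line, 25 mm above the bench; the first heat sink must come up against it.
- gate_pivot (a point): the gate's upright pivot axis, 25 mm above the bench: at rail x -42 mm (the robot's side), rail y +78 mm, that is 228 mm from the stop face. Pivot head 18 mm across, top at z 34 mm.
- gate_knob (a point): middle of the upright black knob on the free end of the red gate, 76 mm from the pivot: 10 to 13 mm across, from z 32 to 57 mm above the bench; pushed sideways. The red arm between pivot and knob is 10 x 10 mm, z 20 to 30 mm.
- gate (a joint): angle of the red gate about gate_pivot (rad), growing clockwise seen from above: 0 fully open (arm beside the rail, 150 degrees from shut); 2.618 shut (arm square across the rail along rail +x, on the steel stop pin of the far bar, 2 mm behind a row that is home). Light friction, about 1 N at the knob; stays where left. Blocked if a sink is in its way.
- sink_1: light-grey finned heat sink, loose, about 85 g: 42 mm across the rail (x), 55 mm along it (y), 26 mm tall; upright fins, flat sides facing along the rail. Origin: centre of its underside, z up. First of the row, nearest the end stop; fully home its centre is 28 mm from the stop face.
- sink_2: light-grey finned heat sink, loose, about 85 g: 42 mm across the rail (x), 55 mm along it (y), 26 mm tall; upright fins, flat sides facing along the rail. Origin: centre of its underside, z up. Second of the row; home at 83 mm from the stop face.
- sink_3: light-grey finned heat sink, loose, about 85 g: 42 mm across the rail (x), 55 mm along it (y), 26 mm tall; upright fins, flat sides facing along the rail. Origin: centre of its underside, z up. Third of the row; home at 138 mm from the stop face.
- sink_4: light-grey finned heat sink, loose, about 85 g: 42 mm across the rail (x), 55 mm along it (y), 26 mm tall; upright fins, flat sides facing along the rail. Origin: centre of its underside, z up. Last of the row, the one to push; its rear (rail +y) fin is 26.5 mm from its origin; home at 193 mm from the stop face.
- screwdriver: small blue-handled screwdriver lying near the front on the right, 129 mm; a bystander, origin at its underside's centre. Leave it alone.
- tweezers: steel tweezers lying near the front on the left, 122 mm; a bystander, origin at its underside's centre. Leave it alone.
- cutters: red-handled side cutters lying to the right, 146 mm; a bystander, origin at its underside's centre. Leave it alone.
- amber_tape: roll of amber tape lying flat to the right, 80 mm across, 12 mm high; a bystander, origin at its underside's centre. Leave it alone.
- spool: solder spool, blue flanges, to the right at the back, 45 mm high; a bystander, origin at its underside's centre. Leave it alone.
- brush: black antistatic brush lying to the left, 136 mm; a bystander, origin at its underside's centre. Leave it alone.
Mind the look-alikes: they are no part of the job. What is shaped like the sink_4 but orange or pink is not meant. Leave any purple look-alike of the sink_3 alone.

How it is judged (in metres and radians):
On the way, in this order (a step that is already met when the one before it is completed fails the run):
1. the whole row is home against the end stop while the gate is still open (y of sink_1 in the frame of rail below -0.1194 m and y of sink_2 in the frame of rail below -0.0642 m and y of sink_3 in the frame of rail below -0.009 m and y of sink_4 in the frame of rail below 0.0462 m and value of joint gate below 2.2 rad), for 0.2 s.
2. the gate is shut behind the row (value of joint gate above 2.54 rad and y of sink_1 in the frame of rail below -0.1194 m and y of sink_2 in the frame of rail below -0.0642 m and y of sink_3 in the frame of rail below -0.009 m and y of sink_4 in the frame of rail below 0.0462 m), for 0.2 s.
At the end, for the whole second after the job is handed in: all four heat sinks stand flat between the guide bars, each within 3 mm of its place with the row hard against the end stop, at rest, and the red gate is shut across the rail behind them (within about 4 degrees) (all of step 2 and z of each of sink_1, sink_2, sink_3, sink_4 in the frame of rail below 0.011 m and angle between each of sink_1, sink_2, sink_3, sink_4's own z axis and vertical below 0.06 rad and x of sink_1 in the frame of rail between -0.004 and 0.004 m and x of sink_2 in the frame of rail between -0.004 and 0.004 m and x of sink_3 in the frame of rail between -0.004 and 0.004 m and x of sink_4 in the frame of rail between -0.004 and 0.004 m and linear speed of each of sink_1, sink_2, sink_3, sink_4 below 0.01 m/s); the robot touches nothing.
It fails at once if a heat sink is lifted off the rail or tipped (z of any of sink_1, sink_2, sink_3, sink_4 in the frame of rail above 0.016 m or angle between any of sink_1, sink_2, sink_3, sink_4's own z axis and vertical above 0.25 rad).
It fails at once if the row is pulled apart: a gap of more than 8 mm opens between neighbouring heat sinks (distance between sink_1 and sink_2 above 0.0632 m or distance between sink_2 and sink_3 above 0.0632 m or distance between sink_3 and sink_4 above 0.0632 m).
It fails at once if a tool, the tape, the spool or the brush is disturbed (moved more than 15 mm) (distance of any of screwdriver, tweezers, cutters, amber_tape, spool, brush from where it was at the start of the episode above 0.015 m).
It also fails if it takes over 54 s, if anything falls off the work surface, if the arm or the gripper's body presses on something with over 40 N, if the wrist force passes 120 N, or if a joint passes its speed limit or range.

## Working session

There is one attempt and no reset: what is moved stays moved. The work goes in short steps, Python scripts to look and compute and a tool call to move; the robot and the scene stay as the last step left them, time stands still between calls to the robot, and variables do not carry over. Pictures are saved under pics/ and viewed, about 8 in all and at most 12, crops included, and the job is handed in when it is done.

Besides the shell and the picture viewer there is one more tool, called after "Emit:" as name(argument=value, ...), one argument or row to a line, values as JSON. send_rows: Moves the arm, as the interface text tells. Its arguments: {"type":"object","properties":{"series":{"type":"array"},"newtons":{"type":"number"}},"required":["series"]}

```bash
mkdir -p pics; cat > h.py <<'E'
import numpy as np, cv2
from cell import manip
def save(c,n): cv2.imwrite('pics/'+n,cv2.cvtColor(c['img'],cv2.COLOR_RGB2BGR))
def f(c): return 192/np.tan(np.radians(c['vfov'])/2)
def ray(c,u,v):
    P=np.array(c['pose']); d=P[:3,:3]@np.array([(u-c['cx'])/f(c),(v-c['cy'])/f(c),1]); return P[:3,3],d
def onz(c,u,v,z):
    o,d=ray(c,u,v); return (o+d*(z-o[2])/d[2]).round(1)
def proj(c,p):
    P=np.array(c['pose']); q=P[:3,:3].T@(np.array(p)-P[:3,3]); return (q[:2]/q[2]*f(c)+[c['cx'],c['cy']]).round(1)
E
python3 - <<'E'
from h import *
print(manip.read_state())
for n in ['top','side']:
    c=manip.camera(n); save(c,n+'1.png'); print(n,c['vfov'],c['cx'],c['cy'],np.array(c['pose']).round(3).tolist())
    for t in ['rail','sink_1','gate_knob','gate']:
        try:
            for d in manip.find_in(t,c): print(t,d['conf'],np.round(d['rect'],1))
        except Exception as e: print(t,e)
E
```

```text
{'clock': 0.0, 'joints': array([ 1.13136568e+00,  3.00498822e-01,  1.52157051e+00,  2.77789525e-06,
        1.32069876e+00, -6.65900380e-02]), 'qd': array([ 0.00011478,  0.00067141,  0.00074473, -0.00067612,  0.00122609,
       -0.0019478 ]), 'effort': array([ 1.69344908e-04, -5.31822038e+01, -3.52738917e+01,  7.08097452e-02,
        2.45916046e-02, -9.64189940e-05]), 'eef_pos': array([200.23491949, 511.98797432, 212.87559134]), 'eef_rot': array([-3.14042000e+00, -8.08991330e-05,  2.76875131e+00]), 'wrist_force': array([ 0.03141422, -0.52574773,  1.28461962]), 'moment': array([-0.01453664,  0.03787994, -0.01228637]), 'finger_gap': 94.18088443324858}
top 55.90579866574283 253.28862506416309 194.48153735141094 [[0.004, -0.981, 0.195, 307.914], [-1.0, -0.008, -0.023, 18.194], [0.024, -0.195, -0.981, 1069.545], [0.0, 0.0, 0.0, 1.0]]
rail 0.86 [193.  139.3 124.8  58.3]
sink_1 0.85 [325.7 204.   14.4  20.2]
sink_1 0.81 [205.1 146.4  21.8  21.1]
sink_1 0.76 [239.3 217.1  26.4  20.8]
sink_1 0.74 [261.5 165.8  19.4  17.9]
sink_1 0.73 [223.6 152.3  21.   22.1]
sink_1 0.66 [153.3 190.2  17.1  27.6]
sink_1 0.64 [203.2 213.3  20.   20.3]
sink_1 0.52 [239.6 155.5  19.8  17.9]
side 44.108222733865006 256.5515118251824 189.83604767333253 [[-0.997, -0.056, 0.059, 426.496], [-0.081, 0.608, -0.79, 1177.625], [0.008, -0.792, -0.611, 952.999], [0.0, 0.0, 0.0, 1.0]]
rail 0.97 [193.9 157.8  66.9  81.8]
sink_1 0.81 [246.6 251.1  24.6  15.9]
sink_1 0.81 [270.5 214.3  21.2  17.4]
sink_1 0.73 [226.8 175.8  16.4  13.4]
sink_1 0.7 [269.8 150.1  18.7  12.5]
sink_1 0.62 [275.1 190.3  21.1  17.4]
sink_1 0.61 [224.1 184.2  13.1  13.5]
sink_1 0.59 [213.9 193.6  20.8  16.9]
sink_1 0.51 [207.9 206.3  20.6  21.5]
gate_knob 0.2 [230.6 175.6  11.1  14. ]
gate 0.46 [232.  207.6  11.5  21.3]
gate 0.23 [236.4 277.9  48.9  23.2]
```

```bash
python3 - <<'E'
import cv2
a=cv2.imread('pics/top1.png')[115:265,130:350]; b=cv2.imread('pics/side1.png')[130:290,170:330]
cv2.imwrite('pics/a.png',cv2.resize(a,None,fx=3.6,fy=3.6,interpolation=cv2.INTER_CUBIC))
cv2.imwrite('pics/b.png',cv2.resize(b,None,fx=3.7,fy=3.7,interpolation=cv2.INTER_CUBIC))
E
```

```text
(no output)
```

View pics/a.png

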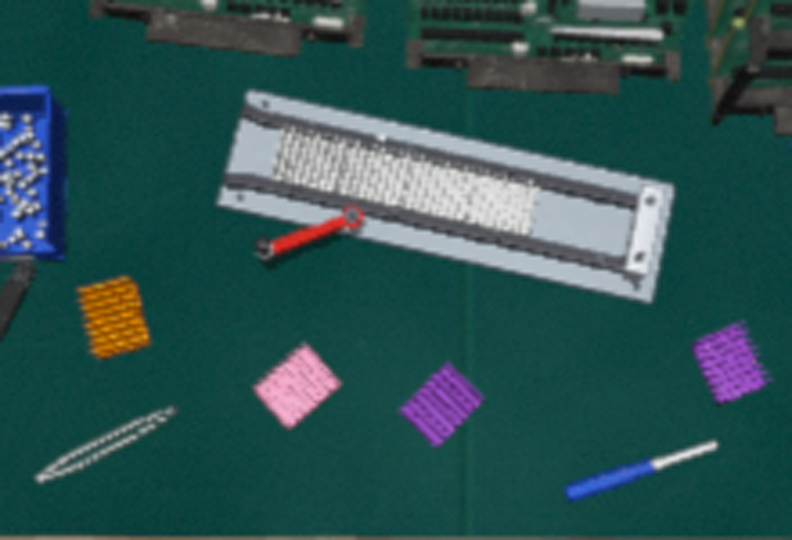

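View pics/b.png

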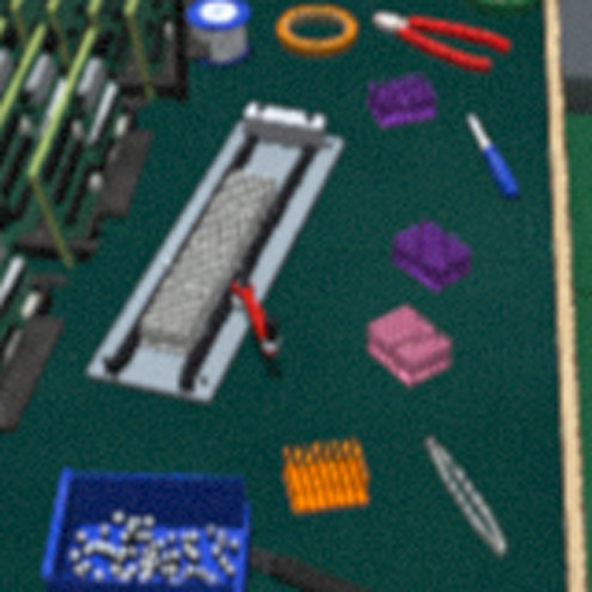

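Top crop: the grey row lies in the rail from about (275,150) to (535,215), with the stop on the right at (650,225). The red gate is open towards the robot, pivot (352,216), knob (265,248). The orange block (113,318), pink block (297,386) and two purple blocks (442,404) and (731,362) are off the rail, so they are look-alikes. Only the grey sinks in the rail are meant. Next I fit the rail pose.

```bash
python3 - <<'E'
from h import *
from scipy.optimize import least_squares
T=manip.camera('top');S=manip.camera('side')
tp=lambda u,v:(130+u/3.6,115+v/3.6); sp=lambda u,v:(170+u/3.7,130+v/3.7)
# plate spans y -180..192, x +-52 
obs=[(T,tp(248,90),(52,192,8)),(T,tp(217,205),(-52,192,8)),(T,tp(673,185),(52,-180,8)),(T,tp(653,302),(-52,-180,8)),
(S,sp(88,376),(52,192,8)),(S,sp(210,402),(-52,192,8)),(S,sp(344,138),(-52,-180,8)),
(T,tp(352,216),(-42,78,32)),(S,sp(240,288),(-42,78,32))]
def w(p,r):
    c,s=np.cos(p[2]),np.sin(p[2]); return np.array([p[0]+c*r[0]-s*r[1],p[1]+s*r[0]+c*r[1],r[2]])
for sel in ('T','S','TS'):
    o=[x for x in obs if (x[0] is T and 'T' in sel) or (x[0] is S and 'S' in sel)]
    res=lambda p:np.concatenate([proj(c,w(p,r))-np.array(uv) for c,uv,r in o])
    s=least_squares(res,[500,50,-.2],x_scale=[10,10,.1],diff_step=1e-3,loss='soft_l1'); print(sel,s.x.round(4),res(s.x).reshape(-1,2).round(1).tolist())
p=s.x; np.save('rail.npy',p)
c,sn=np.cos(p[2]),np.sin(p[2])
def inv(q): d=q[:2]-p[:2]; return np.round([c*d[0]+sn*d[1],-sn*d[0]+c*d[1]],1)
print('knob top',inv(onz(T,*tp(265,248),50)),inv(onz(S,*sp(270,340),50)),'expect',-42-76*.866,78+38)
print('row rear top',inv(onz(T,*tp(285,150),34)),inv(onz(S,*sp(165,345),34)),'row front',inv(onz(T,*tp(535,208),34)),inv(onz(S,*sp(250,175),34)))
print('stop pin',inv(onz(T,*tp(382,138),25)))
print('board connectors world z=0..100',[ (onz(T,*tp(u,v),z)).tolist() for u,v in ((220,42),(540,92)) for z in (0,60)], inv(onz(T,*tp(540,92),0)),inv(onz(T,*tp(220,42),0)))
print('tray right side',inv(onz(T,*tp(65,258),0)), inv(onz(T,*tp(48,88),0)))
E
```

```text
T [ 5.956453e+02 -3.634290e+01 -2.488000e-01] [[7.9, -1.6], [7.0, -1.9], [7.5, 2.0], [5.7, 1.9], [6.6, -0.7]]
S [529.6261  34.475   -0.5535] [[3.3, -0.2], [-2.2, 7.8], [32.7, 16.0], [11.3, 9.6]]
TS [ 5.468766e+02  8.714300e+00 -5.450000e-01] [[4.9, -0.9], [-5.3, -5.0], [-8.4, 35.3], [-20.4, 32.4], [-0.6, -6.1], [-6.4, 1.3], [27.4, 11.0], [-9.7, 6.7], [6.7, 3.7]]
knob top [-72.4 106.6] [-86.1 129.2] expect -107.816 116
row rear top [  8.  141.2] [-12.3 168.4] row front [ 74.4 -59.7] [ 72.5 -50.5]
stop pin [61.3 80.4]
board connectors world z=0..100 [[734.1, 187.6, 0.0], [710.2, 178.1, 60.0], [692.0, -89.6, 0.0], [670.5, -83.5, 60.0]] [175.1  -8.8] [ 67.4 250. ]
tray right side [-160.5  254.3] [-45.3 351.5]
```

```bash
sed -i "s/+\[c\['cx'\],c\['cy'\]\]).round(1)/+[c['cx'],c['cy']])/" h.py; python3 - <<'E'
from h import *
from scipy.optimize import least_squares
T=manip.camera('top');S=manip.camera('side')
tp=lambda u,v:(130+u/3.6,115+v/3.6); sp=lambda u,v:(170+u/3.7,130+v/3.7)
obs=[(T,tp(248,90),(52,192,8)),(T,tp(217,205),(-52,192,8)),(T,tp(673,185),(52,-180,8)),(T,tp(653,302),(-52,-180,8)),
(T,tp(352,216),(-42,78,32)),
(S,sp(88,376),(52,192,8)),(S,sp(210,402),(-52,192,8)),(S,sp(344,138),(-52,-180,8)),(S,sp(240,288),(-42,78,32))]
def w(p,r):
    c,s=np.cos(p[2]),np.sin(p[2]); return np.array([p[0]+c*r[0]-s*r[1],p[1]+s*r[0]+c*r[1],r[2]])
for sel in ('T','S','TS'):
    o=[x for x in obs if (x[0] is T and 'T' in sel) or (x[0] is S and 'S' in sel)]
    res=lambda p:np.concatenate([proj(c,w(p,r))-np.array(uv) for c,uv,r in o])
    s=least_squares(res,[550,30,-.2],x_scale=[10,10,.1]); print(sel,s.x.round(4),res(s.x).reshape(-1,2).round(1).tolist())
p=s.x; np.save('rail.npy',p)
c,sn=np.cos(p[2]),np.sin(p[2])
def inv(q): d=q[:2]-p[:2]; return np.round([c*d[0]+sn*d[1],-sn*d[0]+c*d[1]],1)
print('knob top',inv(onz(T,*tp(265,248),50)),inv(onz(S,*sp(270,340),50)),'expect',-42-76*.866,78+38)
print('row rear top',inv(onz(T,*tp(280,155),34)),inv(onz(S,*sp(165,345),34)),'row front',inv(onz(T,*tp(535,208),34)),inv(onz(S,*sp(250,175),34)))
print('stop pin',inv(onz(T,*tp(382,138),25)))
print('boards',inv(onz(T,*tp(540,92),0)),inv(onz(T,*tp(220,42),0)))
print('tray',inv(onz(T,*tp(65,258),0)), inv(onz(T,*tp(48,88),50)))
st=manip.read_state(); print(inv(st['eef_pos']))
E
```

```text
T [ 5.959198e+02 -1.538890e+01 -2.158000e-01] [[-0.0, 0.0], [0.1, 0.0], [0.5, -0.1], [-0.3, 0.0], [-0.2, 0.1]]
S [ 5.953531e+02 -5.247300e+00 -2.101000e-01] [[-0.6, -0.2], [-0.1, 0.1], [-0.4, 0.6], [1.1, -0.4]]
TS [ 5.958413e+02 -1.285110e+01 -2.139000e-01] [[-0.9, 0.1], [-0.8, 0.2], [-0.4, -0.2], [-1.1, -0.1], [-1.0, 0.1], [-0.5, -2.0], [-0.1, -1.8], [-0.2, -0.6], [1.1, -2.0]]
knob top [-86.3 135. ] [-91.9 160.8] expect -107.816 116
row rear top [ -4.  144.6] [ -9.3 173.9] row front [ -1.4 -69.9] [ -0.3 -60.6]
stop pin [31.7 66.8]
boards [110.3 -54.6] [ 92.6 225.2]
tray [-121.5  303.4] [  4.7 339.7]
[-498.   429.1]
```

Emit:
send_rows(
  series=[
    [[0,-530,-162,0,-9],[0,-530,-162,0,-9],[0,-530,-162,0,-9],[0,-530,-162,0,-9],[0,-530,-162,0,-9],[0,-530,-162,0,-9],[0,-530,-162,0,-9],[0,-530,-162,0,-9],[0,-530,-162,0,-9],[0,-530,-162,0,-9]],
  ],
  newtons=20,
)

```text
clock: 1.7
eef_pos: [590.5, 203.0, 213.5]
eef_rot: [3.141, 0.0, 2.926]
wrist_force: [0.4, -0.2, 0.0]
finger_gap: 17.6
```

```bash
python3 - <<'E'
from h import *
s=manip.read_state();print(s)
c=manip.camera('wrist');save(c,'w1.png');print(c['vfov'],np.array(c['T_tool_cam']).round(3).tolist())
for t in ('sink_4','gate_knob','gate','rail'):
  for d in manip.find_in(t,c): print(t,d['conf'],np.round(d['rect'],1))
E
```

```text
{'clock': 1.7, 'joints': array([ 2.72461112e-01,  4.67748521e-01,  1.29068382e+00,  7.54843837e-05,
        1.38293163e+00, -1.08256309e+00]), 'qd': array([-6.70919489e-01,  5.88847705e-01, -8.36946391e-01, -4.92977191e-04,
        2.41847352e-01, -6.70016610e-01]), 'effort': array([  2.82760441, -68.55281353, -29.97928619,  -0.11011668,
        -0.40078252,   1.31256703]), 'eef_pos': array([590.49011141, 203.01063891, 213.54246221]), 'eef_rot': array([3.14141989e+00, 1.67173279e-04, 2.92580642e+00]), 'wrist_force': array([ 0.3600006 , -0.24174118,  0.00214274]), 'moment': array([ 0.06604501, -0.03685213, -0.00732846]), 'finger_gap': 17.56224385853085}
68.84382375161991 [[-0.001, -0.961, -0.278, 81.24], [1.0, -0.001, 0.001, 0.113], [-0.001, -0.278, 0.961, -171.784], [0.0, 0.0, 0.0, 1.0]]
sink_4 0.92 [39.3 46.2 53.3 57.1]
sink_4 0.85 [131.3 197.9  44.9  33.1]
sink_4 0.85 [134.6  39.8  54.9  56.3]
sink_4 0.83 [ 86.5 195.9  50.1  35.9]
sink_4 0.78 [176.3 198.   42.7  33.5]
sink_4 0.7 [ 44.4 198.6  45.6  33.6]
sink_4 0.68 [266.5  55.4  48.   59.6]
sink_4 0.22 [238.7   1.8  40.8  30.2]
gate_knob 0.74 [153.4 149.2  55.3  45. ]
gate 0.6 [151.8 146.5  58.2  43.8]
rail 0.81 [  0.7 149.3 243.8  97.5]
```

View pics/w1.png

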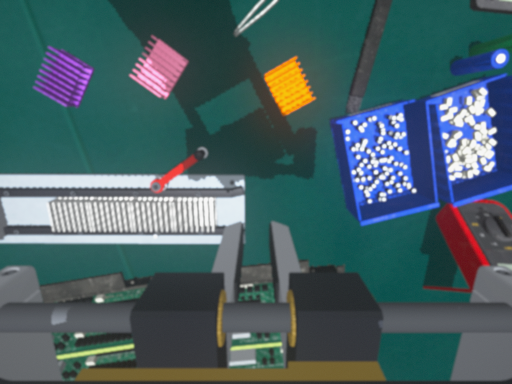

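Wrist view: the rail lies horizontally with its mouth edge at u≈244. The grey row runs u≈50 to 215, the knob top is at (202,152) and the pivot at (157,187).

```bash
cat >> h.py <<'E'
from scipy.spatial.transform import Rotation as Ro
def wrist():
    s=manip.read_state(); c=manip.camera('wrist'); M=np.eye(4); M[:3,:3]=Ro.from_euler('xyz',s['eef_rot']).as_matrix(); M[:3,3]=s['eef_pos']
    c['pose']=M@np.array(c['T_tool_cam']); return s,c
P=[595.84,-12.85,-.2139]
def inv(q,p=P):
    c,s=np.cos(p[2]),np.sin(p[2]); d=np.array(q[:2])-p[:2]; return np.round([c*d[0]+s*d[1],-s*d[0]+c*d[1]],1)
E
python3 - <<'E'
from h import *
s={'eef_pos':[590.49,203.01,213.54],'eef_rot':[3.14142,.000167,2.925806]}
c=manip.camera('wrist'); M=np.eye(4); M[:3,:3]=Ro.from_euler('xyz',s['eef_rot']).as_matrix(); M[:3,3]=s['eef_pos']; c['pose']=M@np.array(c['T_tool_cam'])
for n,u,v,z in [('mouth near',244,177,8),('mouth far',243,241,8),('row rear near',215,200,34),('row rear far',215,230,34),('row front',50,197,34),('pivot',157,187,34),('knob',202,153,57),('bar far mouth',243,232,18),('bar near mouth',243,192,18),('tray',362,222,20)]:
    q=onz(c,u,v,z); print(n,q,inv(q))
E
```

```text
mouth near [591.8 186.3   8. ] [-46.2 193.8]
mouth far [685.6 162.9   8. ] [ 50.4 190.8]
row rear near [608.2 144.4  34. ] [-21.3 156.3]
row rear far [649.5 133.5  34. ] [ 21.4 154.4]
row front [557.7 -65.4  34. ] [-26.1 -59.4]
pivot [574.9  75.5  34. ] [-39.2  81.9]
knob [542.7 149.2  57. ] [-86.3 147.1]
bar far mouth [667.3 167.7  18. ] [ 31.5 191.6]
bar near mouth [609.7 181.1  18. ] [-27.6 192.5]
tray [687.6 334.1  20. ] [ 16.  358.5]
```

Emit:
send_rows(
  series=[
    [[0,-52,-20,0,0],[0,-52,-20,0,0],[0,-52,-20,0,0],[0,-52,-20,0,0]],
  ],
)

```text
clock: 2.4
eef_pos: [634.7, 175.1, 213.7]
eef_rot: [3.141, -0.0, 2.927]
wrist_force: [0.4, -0.1, 0.6]
finger_gap: 0.3
```

Emit:
send_rows(
  series=[
    [[0,-2,0,100,0],[0,-2,0,100,0],[0,-2,0,190,0],[0,-2,0,190,0],[0,-2,0,190,0],[0,-2,0,190,0],[0,-2,0,190,0]],
  ],
)

```text
clock: 3.1
eef_pos: [638.1, 174.2, 25.7]
eef_rot: [3.14, 0.002, 2.927]
wrist_force: [0.2, 0.6, -0.0]
finger_gap: 0.7
```

```bash
python3 - <<'E'
from h import *
s,c=wrist();save(c,'w2.png');print(s['eef_pos'],inv(s['eef_pos']))
E
```

```text
[638.05520794 174.23820734  25.69994029] [  1.5 191.8]
```

View pics/w2.png

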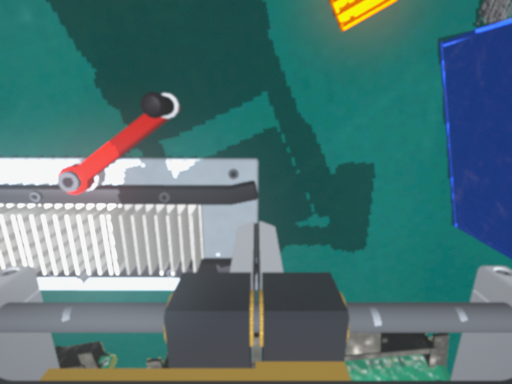

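The fingers (u 232–282) are centred behind the row, whose rear is at u≈202, and lie between the bars. I push slowly.

Emit:
send_rows(
  series=[
    [[0,0,-6,0,0],[0,0,-12,0,0],[0,0,-17,0,0],[0,0,-20,0,0],[0,0,-23,0,0],[0,0,-26,0,0],[0,0,-29,0,0],[0,0,-32,0,0],[0,0,-35,0,0],[0,0,-38,0,0]],
  ],
)

```text
clock: 4.15
eef_pos: [629.4, 136.3, 23.5]
eef_rot: [3.141, 0.0, 2.926]
wrist_force: [-0.4, 2.1, 0.9]
finger_gap: 0.7
```

Emit:
send_rows(
  series=[
    [[0,0,-4,0,0],[0,0,-8,0,0],[0,0,-12,0,0],[0,0,-16,0,0],[0,0,-20,0,0],[0,0,-24,0,0],[0,0,-28,0,0],[0,0,-32,0,0],[0,0,-36,0,0],[0,0,-40,0,0]],
  ],
)

```text
clock: 5.15
eef_pos: [620.8, 97.0, 23.5]
eef_rot: [3.142, 0.0, 2.926]
wrist_force: [1.0, 1.8, 0.5]
finger_gap: 0.1
```

Emit:
send_rows(
  series=[
    [[0,0,-3,0,0],[0,0,-6,0,0],[0,0,-9,0,0],[0,0,-12,0,0],[0,0,-15,0,0],[0,0,-18,0,0],[0,0,-20,0,0],[0,0,-20,0,0]],
  ],
)

```text
clock: 5.95
eef_pos: [616.4, 77.3, 23.4]
eef_rot: [-3.141, -0.0, 2.926]
wrist_force: [-0.0, -0.0, 0.6]
finger_gap: 0.3
```

Emit:
send_rows(
  series=[
    [[0,0,-1,0,0],[0,0,-2,0,0],[0,0,-3,0,0],[0,0,-4,0,0],[0,0,-5,0,0],[0,0,-6,0,0]],
  ],
)

```text
clock: 6.55
eef_pos: [615.3, 71.9, 23.5]
eef_rot: [-3.142, 0.0, 2.926]
wrist_force: [-0.0, 2.5, 0.2]
finger_gap: 0.1
```

Emit:
send_rows(
  series=[
    [[0,0,-1,0,0],[0,0,-2,0,0],[0,0,-2,0,0]],
  ],
)

```text
clock: 6.85
eef_pos: [614.8, 69.7, 23.4]
eef_rot: [-3.141, -0.0, 2.926]
wrist_force: [0.0, 0.7, -0.4]
finger_gap: 0.2
```

Emit:
send_rows(
  series=[
    [[0,0,-1,0,0],[0,0,-2,0,0],[0,0,-2,0,0]],
  ],
)

```text
clock: 7.15
eef_pos: [614.4, 67.9, 23.4]
eef_rot: [-3.141, -0.0, 2.926]
wrist_force: [0.4, 1.2, -0.2]
finger_gap: 0.7
```

```bash
python3 - <<'E'
from h import *
s,c=wrist();save(c,'w3.png');print(s['eef_pos'],inv(s['eef_pos']),s['wrist_force'])
E
```

```text
[614.36648558  67.86014314  23.41418779] [ 1.  82.8] [ 0.42863649  1.21461741 -0.21199038]
```

View pics/w3.png

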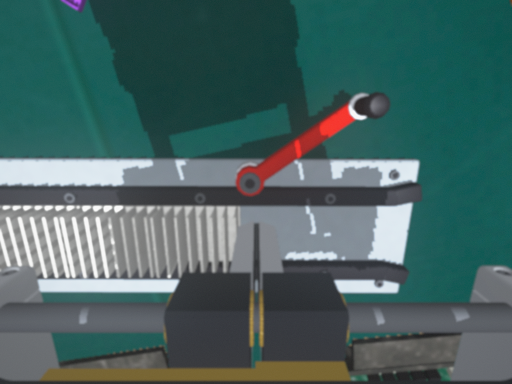

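The finger touches the row's rear at u≈238. The gate is still open, with its pivot at (250,181) and knob at (375,105). I continue until the force rises.

Emit:
send_rows(
  series=[
    [[0,0,-1,0,0],[0,0,-2,0,0],[0,0,-2,0,0]],
  ],
)

```text
clock: 7.5
eef_pos: [614.3, 67.0, 23.9]
eef_rot: [3.14, 0.001, 2.926]
wrist_force: [1.7, 9.7, 3.1]
finger_gap: 0.6
```

Emit:
send_rows(
  series=[
    [[0,0,-1,0,0],[0,0,-1,0,0]],
  ],
)

```text
clock: 7.7
eef_pos: [614.4, 66.8, 24.2]
eef_rot: [3.139, 0.001, 2.926]
wrist_force: [2.4, 12.6, 4.6]
finger_gap: 0.5
```

Emit:
send_rows(
  series=[
    [[0,0,-1,0,0],[0,0,-1,0,0]],
  ],
)

```text
clock: 7.9
eef_pos: [614.4, 66.5, 24.6]
eef_rot: [3.138, 0.002, 2.926]
wrist_force: [2.8, 18.5, 4.4]
finger_gap: 0.4
```

Force rose to 18 N at the expected position, so the row is home. I hold it, back off and rise.

Emit:
send_rows(
  series=[
    [[0,0,0,0,0],[0,0,0,0,0],[0,0,4,0,0],[0,0,12,0,0],[0,0,30,0,0],[0,0,40,-40,0],[0,0,40,-90,0],[0,0,40,-90,0],[0,0,40,-90,0]],
  ],
)

```text
clock: 8.8
eef_pos: [622.6, 104.0, 114.3]
eef_rot: [3.141, 0.002, 2.926]
wrist_force: [-0.6, -0.4, -0.8]
finger_gap: 0.5
```

```bash
python3 - <<'E'
from h import *
s,c=wrist();save(c,'w4.png');print(s['eef_pos'],inv(s['eef_pos']),s['eef_rot'])
for d in manip.find_in('gate_knob',c)+manip.find_in('sink_4',c): print(d)
E
```

```text
[622.56320171 104.00230843 114.26283079] [  1.3 119.9] [3.14115309e+00 1.78641175e-03 2.92628355e+00]
{'rect': [204.6, 99.4, 88.8, 72.2], 'conf': 0.63}
{'rect': [2.0, 101.8, 331.5, 139.5], 'conf': 0.53}
{'rect': [1.5, 178.0, 36.5, 47.3], 'conf': 0.91}
{'rect': [372.6, 0.7, 66.4, 56.5], 'conf': 0.87}
{'rect': [191.6, 1.6, 56.7, 29.9], 'conf': 0.86}
{'rect': [147.5, 176.7, 63.1, 44.1], 'conf': 0.75}
{'rect': [24.5, 175.8, 71.6, 47.5], 'conf': 0.67}
{'rect': [45.1, 0.0, 71.7, 44.7], 'conf': 0.66}
{'rect': [84.4, 174.6, 68.5, 50.1], 'conf': 0.65}
```

View pics/w4.png

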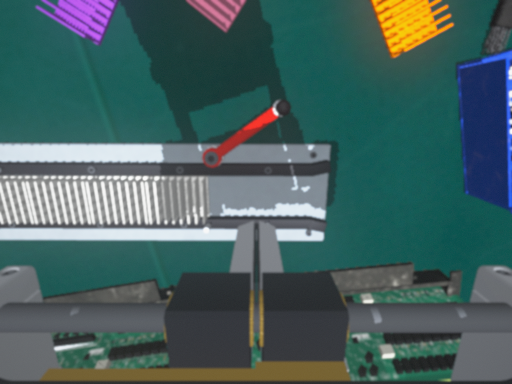

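Now the row's rear is at u≈209, the pivot at (211,157) and the knob top at (283,107).

```bash
python3 - <<'E'
from h import *
s,c=wrist()
for n,u,v,z in [('rear near',209,178,34),('rear far',207,215,34),('pivot',211,157,34),('knob',283,106,57),('mouth near',331,145,8),('mouth far',324,240,8),('pin',207,229,30)]: print(n,inv(onz(c,u,v,z)))
cur=inv(s['eef_pos']); pv=inv(onz(c,211,157,34)); kn=inv(onz(c,283,106,57)); t0=np.degrees(np.arctan2(*(kn-pv)[::-1])); print(t0,np.hypot(*(kn-pv)))
pv=np.array([-42,78.])
for t in range(125,-6,-5):
    a=np.radians(t); n=np.array([-np.sin(a),np.cos(a)])
    k=pv+76*np.array([np.cos(a),np.sin(a)])
    oy=np.interp(t,[75,110],[12.5,-12.5]); ox=-8 if t>30 else np.interp(t,[0,30],[0,-8])
    q=k+6.5*n+[ox,oy]; d=q-cur; print(t,q.round(0),'tool',(-d[0]).round(0),d[1].round(0))
E
```

```text
rear near [-23.2  76.5]
rear far [12.7 72.8]
pivot [-42.5  79.1]
knob [-85.4 140.4]
mouth near [-50.  192.6]
mouth far [ 51.4 192.3]
pin [28.8 71.3]
124.98574670909363 74.82045174950497
125 [-99. 124.] tool 99.0 5.0
120 [-94. 128.] tool 94.0 9.0
115 [-88. 132.] tool 88.0 13.0
110 [-82. 135.] tool 83.0 16.0
105 [-76. 141.] tool 76.0 22.0
100 [-70. 146.] tool 70.0 27.0
95 [-63. 151.] tool 63.0 32.0
90 [-56. 156.] tool 57.0 37.0
85 [-50. 160.] tool 50.0 41.0
80 [-43. 163.] tool 44.0 44.0
75 [-37. 166.] tool 37.0 47.0
70 [-30. 164.] tool 31.0 45.0
65 [-24. 162.] tool 24.0 43.0
60 [-18. 160.] tool 18.0 41.0
55 [-12. 156.] tool 12.0 37.0
50 [ -6. 153.] tool 7.0 34.0
45 [ -1. 149.] tool 1.0 30.0
40 [  4. 144.] tool -4.0 25.0
35 [  9. 139.] tool -8.0 20.0
30 [ 13. 134.] tool -12.0 15.0
25 [ 17. 129.] tool -17.0 10.0
20 [ 22. 123.] tool -21.0 4.0
15 [ 26. 116.] tool -25.0 -3.0
10 [ 29. 110.] tool -29.0 -9.0
5 [ 32. 104.] tool -31.0 -15.0
0 [34. 97.] tool -34.0 -22.0
-5 [34. 90.] tool -34.0 -29.0
```

```bash
python3 - <<'E'
from h import *
for n,(u,v,w,h),k in (('top',(185,130,150,85),5),('side',(195,140,110,110),5)):
    c=manip.camera(n); b=cv2.cvtColor(c['img'],cv2.COLOR_RGB2BGR)[v:v+h,u:u+w]; b=cv2.resize(b,None,fx=k,fy=k,interpolation=cv2.INTER_CUBIC); cv2.imwrite(f'pics/{n}2.png',b)
a=cv2.imread('pics/top2.png');b=cv2.imread('pics/side2.png')[:450]
E
```

```text
(no output)
```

View pics/top2.png

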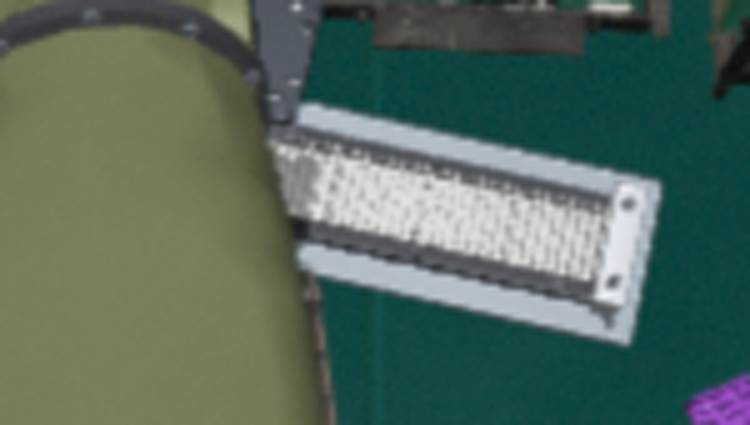

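View pics/side2.png

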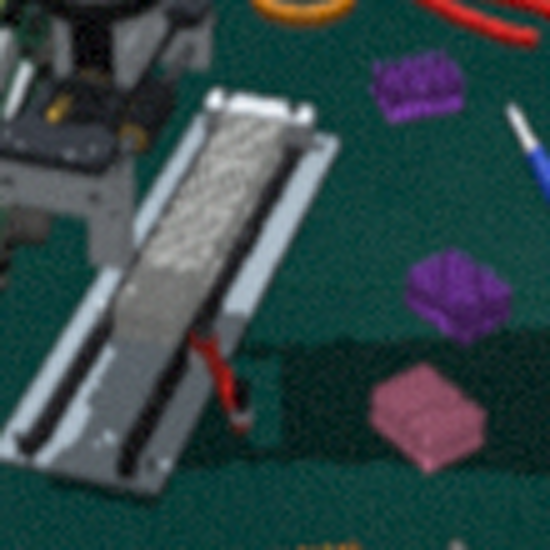

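Both views show the row's front end against the steel stop, with no gap. Next I move to the robot side of the knob and lower to tip z≈40.

Emit:
send_rows(
  series=[
    [[0,45,2,0,0],[0,90,2,0,0],[0,115,2,0,0],[0,115,2,0,0],[0,115,2,35,0],[0,115,2,66,0],[0,115,2,66,0],[0,115,2,66,0]],
  ],
)

```text
clock: 9.9
eef_pos: [510.7, 129.6, 47.8]
eef_rot: [-3.141, -0.001, 2.926]
wrist_force: [0.4, -0.1, 0.4]
finger_gap: 0.4
```

```bash
python3 - <<'E'
from h import *
s,c=wrist();save(c,'w5.png');print(s['eef_pos'],inv(s['eef_pos']))
E
```

```text
[510.74883813 129.5948344   47.77012877] [-113.4  121.1]
```

View pics/w5.png

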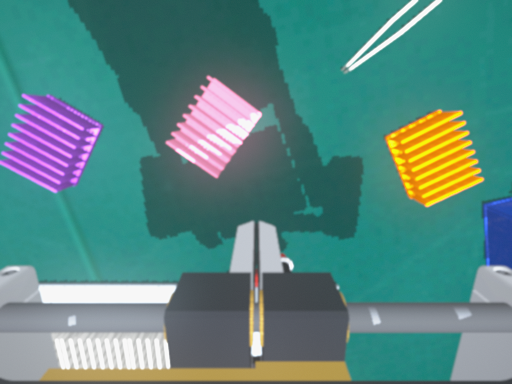

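The fingers are just on the robot side of the knob (287,262), clear of the pink and orange blocks. I push along the arc.

Emit:
send_rows(
  series=[
    [[0,-7,2,0,0],[0,-14,3,0,0],[0,-19,7,0,0],[0,-25,11,0,0],[0,-31,14,0,0],[0,-37,20,0,0],[0,-43,25,0,0],[0,-50,30,0,0],[0,-57,35,0,0],[0,-63,39,0,0]],
  ],
)

```text
clock: 10.95
eef_pos: [580.8, 154.7, 47.4]
eef_rot: [-3.142, -0.0, 2.926]
wrist_force: [-1.2, 0.2, 0.7]
finger_gap: 0.8
```

```bash
python3 - <<'E'
from h import *
s=manip.read_state();print(inv(s['eef_pos']),s['wrist_force'])
E
```

```text
[-50.3 160.5] [-1.16421334  0.21179641  0.74805427]
```

Emit:
send_rows(
  series=[
    [[0,-7,3,0,0],[0,-13,6,0,0],[0,-20,4,0,0],[0,-26,2,0,0],[0,-32,0,0,0],[0,-38,-4,0,0],[0,-44,-7,0,0],[0,-49,-11,0,0],[0,-54,-16,0,0],[0,-59,-21,0,0]],
  ],
)

```text
clock: 11.95
eef_pos: [633.6, 120.7, 47.5]
eef_rot: [3.141, 0.0, 2.926]
wrist_force: [-1.9, 0.6, 0.4]
finger_gap: 0.4
```

```bash
python3 - <<'E'
from h import *
s,c=wrist();save(c,'w6.png');print(inv(s['eef_pos']),s['wrist_force'])
E
```

```text
[  8.6 138.5] [-1.87263572  0.61468243  0.36421731]
```

View pics/w6.png

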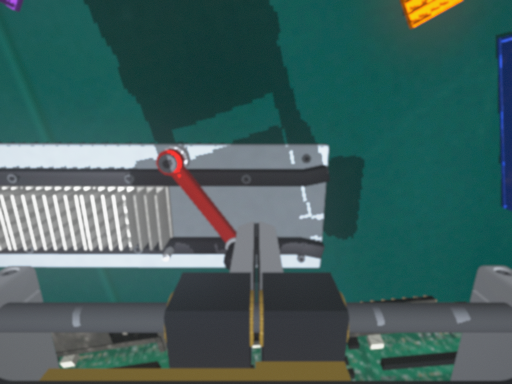

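The arm is across the rail at about 40°, with the finger behind the knob, so the gate is following. I continue.

Emit:
send_rows(
  series=[
    [[0,-4,-5,0,0],[0,-8,-10,0,0],[0,-13,-16,0,0],[0,-17,-22,0,0],[0,-20,-28,0,0],[0,-23,-32,0,0],[0,-25,-36,0,0],[0,-25,-38,0,0]],
  ],
)

```text
clock: 12.8
eef_pos: [649.8, 78.3, 47.5]
eef_rot: [3.142, 0.0, 2.926]
wrist_force: [0.3, 1.2, -1.1]
finger_gap: 0.5
```

Emit:
send_rows(
  series=[
    [[0,0,-1,0,0],[0,0,-2,0,0],[0,0,-2,0,0]],
  ],
)

```text
clock: 13.1
eef_pos: [649.1, 76.8, 47.5]
eef_rot: [-3.142, 0.0, 2.926]
wrist_force: [1.0, 0.7, -1.1]
finger_gap: 0.5
```

Emit:
send_rows(
  series=[
    [[0,0,-1,0,0],[0,0,-2,0,0],[0,0,-2,0,0]],
  ],
)

```text
clock: 13.4
eef_pos: [648.7, 74.9, 47.5]
eef_rot: [3.141, 0.0, 2.926]
wrist_force: [1.2, 1.7, -0.1]
finger_gap: 0.7
```

Emit:
send_rows(
  series=[
    [[0,0,-1,0,0],[0,0,-2,0,0],[0,0,-2,0,0]],
  ],
)

```text
clock: 13.7
eef_pos: [648.6, 74.2, 47.6]
eef_rot: [3.139, 0.001, 2.926]
wrist_force: [4.3, 9.3, -0.7]
finger_gap: 0.2
```

Emit:
send_rows(
  series=[
    [[0,0,-1,0,0],[0,0,-2,0,0],[0,0,-2,0,0]],
  ],
)

```text
clock: 14.0
eef_pos: [648.4, 73.8, 47.7]
eef_rot: [3.137, 0.001, 2.927]
wrist_force: [6.3, 19.0, -1.6]
finger_gap: 0.3
```

Force rose to 19 N at rail y≈96, which is where the shut gate should stop. I back away, rise and check.

Emit:
send_rows(
  series=[
    [[0,0,0,0,0],[0,0,0,0,0],[0,0,4,0,0],[0,0,12,0,0],[0,0,35,0,0],[0,0,60,-30,0],[0,0,60,-80,0],[0,0,60,-120,0],[0,0,60,-120,0],[0,0,60,-120,0]],
  ],
)

```text
clock: 15.0
eef_pos: [660.7, 129.5, 167.8]
eef_rot: [3.142, 0.001, 2.926]
wrist_force: [-0.4, 0.0, 0.1]
finger_gap: 0.4
```

```bash
python3 - <<'E'
from h import *
s,c=wrist();b=cv2.cvtColor(c['img'],cv2.COLOR_RGB2BGR)[100:290,60:330];cv2.imwrite('pics/w7.png',cv2.resize(b,None,fx=2.9,fy=2.9,interpolation=cv2.INTER_CUBIC));print(s['eef_pos'],inv(s['eef_pos']),s['wrist_force'])
E
```

```text
[660.73408204 129.54139157 167.82682488] [ 33.2 152.9] [-0.4008602   0.01865762  0.14140836]
```

View pics/w7.png

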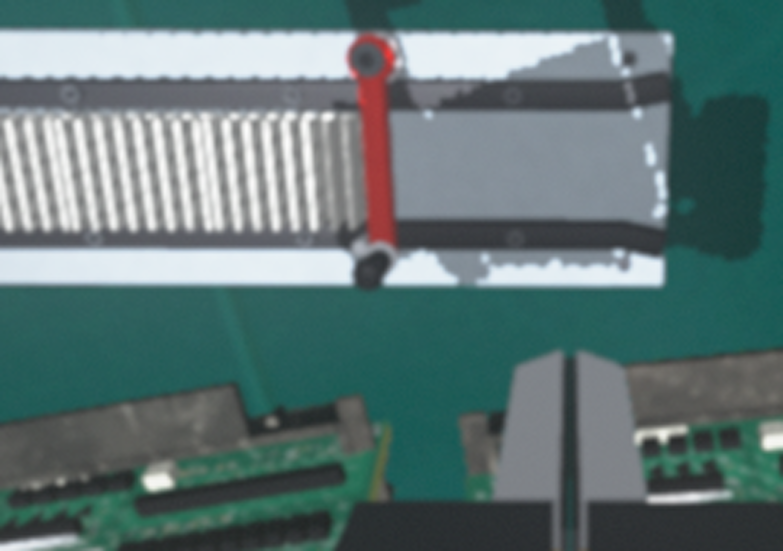

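The gate lies square across the rail directly behind the row: pivot (370,57), arm end (381,243). The fingers are clear. I check the angle numerically.

```bash
python3 - <<'E'
from h import *
s,c=wrist(); g=lambda u,v,z: inv(onz(c,60+u/2.9,100+v/2.9,z))
a=g(371,85,30);b=g(381,240,30);k=g(371,270,57);p=g(370,57,34);print(a,b,p,k,np.degrees(np.arctan2(*(b-a)[::-1])),np.degrees(np.arctan2(*(k-p)[::-1])), g(364,200,34), g(671,33,8),g(664,285,8))
E
```

```text
[-31.   80.1] [28.1 79.8] [-41.2  81.4] [32.5 81.8] -0.29083902235054915 0.31096454241687377 [11.4 75.3] [-49.3 193.3] [ 53.6 193.5]
```

```bash
python3 -c "
from h import *
s=manip.read_state();print(s['clock'],abs(s['qd']).max(),s['wrist_force']);print(manip.sign_off())"
```

```text
15.1 0.010198479855863822 [-0.11794585 -0.23893283  0.04642397]
the job is handed in; nothing more can be done
None
```

The row of four grey sinks is home against the end stop and the red gate is shut behind it. I handed the job in at 15.1 s; the sign-off gave no verdict.

- **Row:** I pushed the last sink with closed fingertips until the force rose to 18 N at the expected home position. Seen before I moved the gate, the top and side views show no gap at the stop.
- **Gate:** I pushed the knob round its arc until the force rose to 19 N at the expected shut position. The last wrist picture puts the arm within about 0.3° of square across the rail.
- **Clearance:** The fingers finished raised, about 168 mm above the bench, with near-zero wrist force. I did not measure the bystander tools at the end, but the arm kept clear of them in every picture.
- **Disagreements:** Rail positions along its length differed by about 10 mm between the top-only and side-only fits. The wrist pictures agreed with the combined fit to about 2–4 mm. One wrist reading put the rear of the row 3–7 mm further back than the finger contact did. I trusted the contact and the no-gap views, and the gate then shut fully behind the row.

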